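# Close up a loaded glaze-mill jar

### The job

The white porcelain mill jar is charged with its grinding balls: close it up for the mill. Set the white lid down gently on the mouth (set it, do not let it drop), swing the steel bail fully upright over the lid, and then fold its red-ball lever down flat to clamp the lid. Leave the brown lid and everything else on the bench where it is.

Things in the scene. Friction and masses are not known exactly. Their poses are not given: they have to be found in the camera images.
- jar: White porcelain mill jar, 124 mm across, fixed upright and immovable in a wooden loading ring (156 mm across, 15 mm high). Origin: centre of the ring's underside, on the bench; z up along the jar's axis. The neck is 96 mm across; its steel band carries two trunnion pins along the jar's x axis, 143 mm above the bench, on which the bail pivots.
- mouth (a point): Centre of the jar's open mouth, at rim height, 165 mm above the bench. The mouth is 78 mm in diameter, the flat rim 9 mm wide.
- lid: White porcelain lid, loose, about 0.33 kg, right way up on the bench. From below: plug 70 mm across and 8 mm deep, tapered to 60 mm at its underside (4 mm play all round in the mouth); disc 92 mm across, 14 mm thick, with a black gasket below that rests on the rim; round knob. 44 mm tall. Origin: centre of the plug's underside, 8 mm below the rim when seated; z up.
- lid_knob (a point): On the axis of the lid's knob, at half its height, 33 mm above the lid's origin. Knob 31 mm in diameter, 22 mm tall, straight-sided for 19 mm.
- bail (a joint): Angle of the bail (rad): 0 = upright over the lid, at its stop; grows as it leans to the jar's -y, up to 1.45 (nearly level). The bail is a U of steel strip 18 mm wide; its arms stand 58 to 62 mm either side of the jar's axis along the jar's x; its crossbar's top is 68 mm from the trunnion axis. Stiff pivots (0.2 N m) hold it where it is left.
- lever (a joint): Angle of the cam lever on the bail's crossbar (rad): 0 = folded flat along the crossbar, at its stop, towards the jar's -x; 1.57 = standing straight out from the crossbar, away from the trunnions. Stiff (0.1 N m), stays where left. At the end of folding its cam presses on the lid's knob: 5 to 10 N down on the ball is enough.
- lever_pivot (a point): The cam lever's pivot, in the middle of the bail's crossbar, 71 mm from the trunnion axis; the pivot pin runs along the jar's y when the bail is upright.
- lever_ball (a point): Centre of the red ball, 20 mm in diameter, on the end of the cam lever: 70 mm from lever_pivot, towards the jar's -x when folded. A handy grip for swinging the bail, but the round ball turns and slowly creeps out of a pinch on a long swing: take it anew half way. The lever is a flat bar 11 mm wide and 6 mm thick.
- brown_lid: Bystander: brown lid of another, smaller jar, same shape as the white one, 74 mm in diameter. Origin: centre of its underside.
- mug: Bystander: white mug, 76 mm across, 90 mm tall. Origin: centre of its underside.
- brush: Bystander: glaze brush, 190 mm long, lying flat.
- glaze_pot: Bystander: small closed glaze pot with a blue cap, 56 mm across, 75 mm tall. Origin: centre of its underside.
- ball_bowl: Bystander: blue bowl of spare grinding balls, 120 mm across, 42 mm tall. Origin: centre of its underside.
- rib: Bystander: flat wooden rib, 100 x 55 x 6 mm.
- loop_tool: Bystander: wooden-handled loop tool for trimming, 195 mm long, lying flat.
Not all that is in view belongs to the job. What is shaped like the lid but green is not meant.

How it is judged (in metres and radians):
On the way, in this order (a step that is already met when the one before it is completed fails the run):
1. the white lid is seated on the jar's mouth (z of lid in the frame of mouth between -0.011 and -0.0055 m and horizontal distance between lid and mouth below 0.007 m and angle between lid's own z axis and vertical below 0.06 rad), for 0.2 s.
2. the bail is upright over the seated lid, its lever still raised (z of lid in the frame of mouth below -0.0055 m and value of joint bail below 0.1 rad and value of joint lever above 0.5 rad), for 0.1 s.
At the end, for the whole second after the job is handed in: The white lid sits square on the mouth (within 7 mm of centre, within 2.5 mm of its seated height, tilted under 0.06 rad) at rest, the bail is upright (within 0.1 rad of its stop) and the lever is folded flat (within 0.1 rad of its stop) (all of step 1 and value of joint each of bail, lever below 0.1 rad and linear speed of lid below 0.02 m/s); the robot touches nothing.
It fails at once if the lid is dropped or flung: it moves faster than 0.4 m/s with no finger on it (linear speed of lid above 0.4 m/s and contact force between lid and the fingers below 0.05 N).
It fails at once if the brown lid is moved by more than 20 mm (distance of brown_lid from where it was at the start of the episode above 0.02 m).
It fails at once if another thing on the bench is moved by more than 30 mm (distance of any of mug, brush, glaze_pot, ball_bowl, rib, loop_tool from where it was at the start of the episode above 0.03 m).
It also fails if it takes over 69 s, if anything falls off the work surface, if the arm or the gripper's body presses on something with over 40 N, if the wrist force passes 120 N, or if a joint passes its speed limit or range.

### The arm

A 6-joint arm with a two-finger parallel gripper is mounted at the origin on the work surface. World frame = base frame: x ahead of the robot, y to its left, z up, the work surface at z = 0. Lengths are in m, angles in degrees, forces in N, time in s.
With the tool pointing down it reaches from about 0.25 to 0.725 m from the base axis. Payload 9.7 kg.
Tool frame: the origin (TCP) lies on the centre line of the jaws, within the pads' length; the fingertips stand tip_extent ahead of it and the grasp point (between the pads) lies 3 mm ahead of it (tip_extent is the distance from the TCP to the fingertips, in m); z points along the fingers, y is the line along which they close (so a half turn about z gives the same grasp; the last joint's range is limited). The gripper opens to 85 mm and grips with 20 to 120 N. Pads are 22 mm wide; open, the fingers measure 114 mm over their backs; the gripper's body (76 mm by 85 mm) begins 54 mm behind the grasp point. The pads swing forward as they close: fully open they stand 13 mm farther back than shut.
Start: joints at [-64.057, 4.979, 10.078, 95.1, 0, 90], TCP at [0.241, -0.495, 0.253] pointing down, gripper open.
Joint ranges: [-179.16, 179.16], [-48.56, 103.87], [-65.8, 70.77], [-126.05, 130.52], [-82.76, 87.17], [-180, 180]. Speed limits (degrees/s): [127.2, 127.2, 147.25, 180, 180, 180].

### API

Orientations are given as [roll, pitch, yaw] about the fixed x, y, z axes, in that order (R = Rz(yaw) Ry(pitch) Rx(roll)).
In Python, from workcell import * gives the robot as it stands.
- The arm moves only by the tool servo_tool, never from a script. Its argument "rows" is a list of rows, each an object with "offset": the shift along the tool's x, y, z as a fraction of full scale, a list of three; "yaw": the turn about the tool's z as a fraction of full scale; "claw": the closure, from 0 (fully open) to 1 (shut). A call has 1 to 12 rows; each row is the pose to reach, as a shift and turn from the pose commanded when the call began, along the tool's axes at that moment, turning the shorter way round; what a row does not reach only later rows make up. Full scale, the value 1, is 0.1 m for a shift and pi rad for a turn. A row lasts 1/8 s, in which the tool goes at most 62.5 mm and 10.7 degrees, less where a joint would pass 70% of its speed; a pose out of reach is approached as far as the arm can. A call with a number of a shift or a turn outside -1 to 1 is refused whole. A call with a gripper value outside its range is refused whole. The fingers move at their own pace and stop on an object; "squeeze" is the grip in N (left out, the last holds). Time passes only in rows, so rows that repeat a pose let the fingers close. It gives the time, the measured TCP pose, the force, the opening and the grip force at its end, in the units of the state.
- get_obs(): the state, without advancing time (a new reading comes with each control period).
- camera(name): name is "side" or "top"; returns (picture, depth): 480x640x3 uint8, red, green, blue; 480x640 float32, m along the optical axis (not along the pixel's ray), 0 where there is no reading.
- camera_info(name): a dict with "fx", "fy", "cx", "cy" (pixels), "dist" ([k1, k2, p1, p2, k3] as OpenCV has them; the pictures are not rectified), "cam_to_world" (4x4, takes a point from camera to world coordinates). Camera axes: x right, y up, looking along -z (the intrinsics and any distortion apply to the point x, -y, -z); pixel columns grow to the right and rows downward; lengths in m; the calibration is good to about 2 mm. A picture is of the moment at which its call begins. camera_info takes no time and is no camera call.
- job_done(): hands the job in; it is judged then, once.
The state is a dict: "time": time; "q": joint angles; "qd": joint speeds; "joint_efforts": joint torques, N m; "ee_pos": TCP position; "tcp_rot": TCP orientation; "wrist_force": force on the tool from outside, world axes, zero at the start; "torque": the same for the moment, N m; "opening": finger opening in m; "grasp_force": force on a finger pad.
Only numpy, scipy, OpenCV 4.12 (cv2) and the standard library are available. Lean on these libraries where they do the work, as an engineer would, in place of code of your own. Each camera call takes 0.05 s, during which the arm holds its last target. There are 200 camera calls.

## Working session

There is one attempt and no reset: what is moved stays moved. The work goes in short steps, Python scripts to look and compute and a tool call to move; the robot and the scene stay as the last step left them, time stands still between calls to the robot, and variables do not carry over. Pictures are saved under pics/ and viewed, at most 10 in all, crops included, and the job is handed in when it is done.

Besides the shell and the picture viewer there is one more tool, called after "Request:" as a command line: name --argument value ..., lists and objects as JSON in quotes. servo_tool: Moves the arm, as the interface text tells. Its arguments: {"type":"object","properties":{"rows":{"type":"array"},"squeeze":{"type":"number"}},"required":["rows"]}

```bash
ls; mkdir -p pics; cat > h.py <<'E'
from workcell import *
import numpy as np, cv2
def cap(n):
    p,d=camera(n); np.savez(f'{n}.npz',p=p,d=d); return p,d
def load(n):
    z=np.load(f'{n}.npz'); return z['p'],z['d']
def K(n):
    i=camera_info(n); return i,np.array([[i['fx'],0,i['cx']],[0,i['fy'],i['cy']],[0,0,1]]),np.array(i['dist'],float)
def ray(n,u,v):
    i,k,D=K(n); x,y=cv2.undistortPoints(np.array([[[u,v]]],float),k,D)[0,0]
    T=np.array(i['cam_to_world']); return T[:3,3],T[:3,:3]@np.array([x,-y,-1.])
def at_z(n,u,v,z):
    o,r=ray(n,u,v); return o+r*(z-o[2])/r[2]
def at_d(n,u,v,d):
    o,r=ray(n,u,v); return o+r*d
def cloud(n,d):
    i,k,D=K(n); vv,uu=np.mgrid[:480,:640]; pts=np.stack([uu.ravel(),vv.ravel()],-1).astype(float)[:,None]
    q=cv2.undistortPoints(pts,k,D)[:,0]; T=np.array(i['cam_to_world'])
    c=np.stack([q[:,0],-q[:,1],-np.ones(len(q))],-1)*d.ravel()[:,None]
    return (c@T[:3,:3].T+T[:3,3]).reshape(480,640,3)
def proj(n,P):
    i,k,D=K(n); T=np.linalg.inv(np.array(i['cam_to_world'])); p=T[:3,:3]@np.array(P)+T[:3,3]
    return cv2.projectPoints(np.array([[p[0],-p[1],-p[2]]]),np.zeros(3),np.zeros(3),k,D)[0].ravel()
E
python3 - <<'E'
from h import *
for n in('side','top'):
    p,d=cap(n); cv2.imwrite(f'pics/{n}0.png',p[...,::-1]); print(n,camera_info(n), (d>0).mean())
print(get_obs())
E
```

```text
pics
side {'fx': 485.2334058922631, 'fy': 485.2334058922631, 'cx': 316.7151518517229, 'cy': 238.3900821909552, 'dist': array([-0.13175789,  0.        ,  0.        ,  0.        ,  0.        ]), 'cam_to_world': array([[-0.99933092, -0.00149869, -0.03654397,  0.48067511],
       [-0.02924528, -0.56728016,  0.82300543,  0.63591628],
       [-0.0219641 ,  0.82352351,  0.56685678,  0.6594671 ],
       [ 0.        ,  0.        ,  0.        ,  1.        ]])} 0.9960221354166666
top {'fx': 455.252631606985, 'fy': 455.252631606985, 'cx': 322.371522165356, 'cy': 244.23763965641896, 'dist': array([-0.00237806,  0.        ,  0.        ,  0.        ,  0.        ]), 'cam_to_world': array([[-0.00500992,  0.98859383, -0.15052288,  0.39752816],
       [-0.99998459, -0.00531254, -0.00160835, -0.05385395],
       [-0.00238966,  0.15051251,  0.98860522,  1.10606755],
       [ 0.        ,  0.        ,  0.        ,  1.        ]])} 0.996005859375
{'time': 0.1, 'q': array([-6.40565439e+01,  5.00717402e+00,  1.00386288e+01,  9.51013222e+01,
        4.89613641e-05,  9.00004218e+01]), 'qd': array([ 0.00140831, -0.05467939,  0.09230345, -0.03843595, -0.04333786,
        0.03886975]), 'joint_efforts': array([ 4.35901638e-04, -5.21561873e+01,  4.65652299e+01,  1.60519121e-02,
        5.23144355e-07, -7.94274001e-06]), 'ee_pos': array([ 0.24053093, -0.49439871,  0.25265813]), 'tcp_rot': array([-1.79930133e+02, -4.84470232e-05,  2.59430343e+01]), 'wrist_force': array([ 0.67806572,  0.21739898, -0.27668892]), 'torque': array([-0.01950479,  0.02085447, -0.01962551]), 'grasp_force': 0.0, 'opening': 0.08501046406534744}
```

View pics/side0.png

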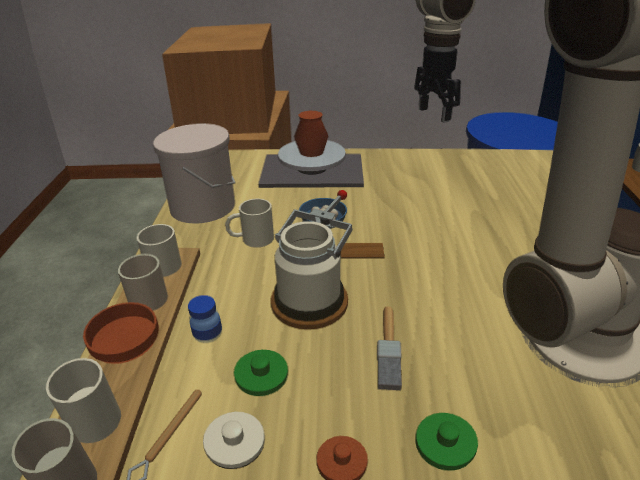

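View pics/top0.png

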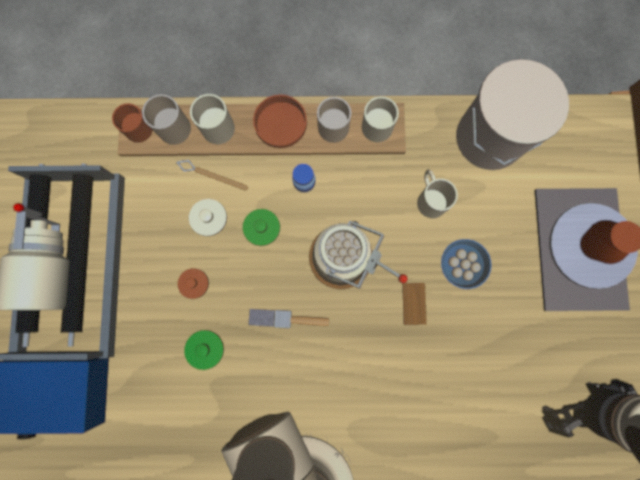

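Lid candidates: white disc at side (234,437) / top (207,216); green lids at top (261,227) and (204,350); brown lid at top (193,283); white mug at top (438,197), not a lid. The white disc with a round knob fits the description. The jar is at top (343,252), with its bail leaning toward the bowl and the red ball at top (403,279) / side (342,195). Next I'll check with close crops.

```bash
python3 - <<'E'
from h import *
p,d=load('top'); s,ds=load('side')
a=cv2.resize(p[215:305,300:420],None,fx=6,fy=6,interpolation=cv2.INTER_CUBIC)  #720x540
b=cv2.resize(s[180:330,255:365],None,fx=4,fy=4,interpolation=cv2.INTER_CUBIC) #440x600
c=cv2.resize(s[400:475,190:280],None,fx=4,fy=4,interpolation=cv2.INTER_CUBIC) #360x300
cv2.imwrite('pics/a.png',a[...,::-1])
o=np.zeros((600,800,3),np.uint8); o[:600,:440]=b; o[:300,440:800]=c
cv2.imwrite('pics/b.png',o[...,::-1])
for n,im,dd in(('top',p,d),('side',s,ds)):
    C=cloud(n,dd); 
    # red ball
    hsv=cv2.cvtColor(im,cv2.COLOR_RGB2HSV); m=((hsv[...,0]<6)|(hsv[...,0]>174))&(hsv[...,1]>190)&(hsv[...,2]>100)
    nn,l,st,ce=cv2.connectedComponentsWithStats(m.astype(np.uint8))
    for i in range(1,nn):
        if st[i,4]>8: print(n,'red',st[i],ce[i],np.median(C[l==i],0))
    # lid
    X=C
    rg=(abs(X[...,1]-0.2)<0.5)
C=cloud('top',d)
for nm,(u,v) in dict(lid=(207,216),jar=(343,252)).items():
    print(nm,C[v,u],C[v,u+12])
E
```

```text
top red [ 14 204   9   7  49] [ 18.04081633 206.97959184] [0.6110472  0.55454544 0.22116095]
top red [401 276   5   6  18] [403.44444444 278.55555556] [ 0.46637203 -0.2149935   0.19107229]
side red [339 190   8   5  29] [342.20689655 192.20689655] [ 0.46549611 -0.20910104  0.18913559]
lid [0.62865496 0.22240638 0.04472411] [0.63260399 0.19819887 0.02584121]
jar [ 0.53121903 -0.09754885  0.11292109] [ 0.53211005 -0.12449495  0.10524699]
```

View pics/a.png

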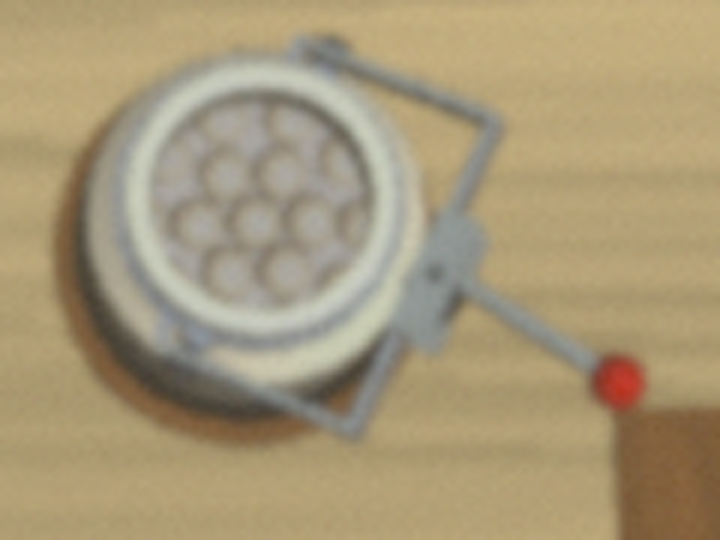

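View pics/b.png

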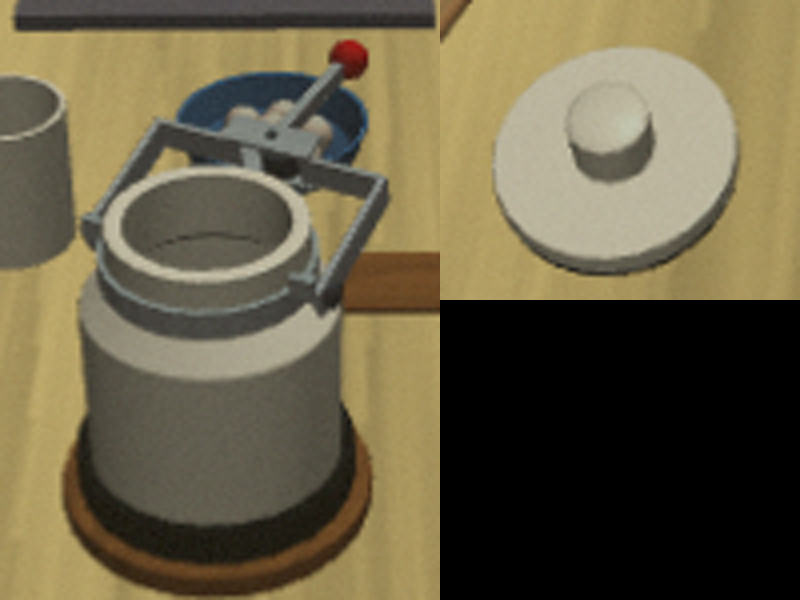

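Crop a (6x, origin 300,215) shows the mouth centred near (343,248), the bail leaning right and down, and the lever raised with its ball at (403,279). Crop b confirms the white lid with a round knob: side knob at (233,433). The jar mouth is open and the bail is out of the way. Now I'll fit circles to the lid and rim.

```bash
cat > fit.py <<'E'
from h import *
from scipy.optimize import least_squares
def circ(P,r=None):
    c0=P.mean(0)
    if r is None:
        f=lambda x:np.hypot(*(P-x[:2]).T)-x[2]; return least_squares(f,[*c0,.04],loss='soft_l1',f_scale=.001).x
E
python3 - <<'E'
from fit import *
for n in('top','side'):
    p,d=load(n); C=cloud(n,d)
    near=lambda x,y,r:np.hypot(C[...,0]-x,C[...,1]-y)<r
    m=near(.63,.22,.07); 
    for nm,lo,hi in(('disc',.015,.030),('knobtop',.040,.048)):
        M=(m&(C[...,2]>lo)&(C[...,2]<hi)); Q=C[M]
        h=cv2.minEnclosingCircle(Q[:,:2].astype(np.float32)); print(n,nm,len(Q),np.round(np.median(Q[:,2]),4),h, Q[:,:2].mean(0))
    m=near(.535,-.10,.075); M=m&(C[...,2]>.155)&(C[...,2]<.175); Q=C[M]
    print(n,'rim',len(Q),np.median(Q[:,2]),cv2.minEnclosingCircle(Q[:,:2].astype(np.float32)),circ(Q[:,:2]))
# top-view rim from crop pixels: outer ellipse x 125..400? use mask centre
print('mouth px a-crop outer/in', at_z('top',300+260/6,215+198/6,.165))
print('pivot', at_z('top',300+437/6,215+270/6,.18))
for u,v in((320,50),(500,122),(353,432),(185,340)): print(at_z('top',300+u/6,215+v/6,.165))
# triangulate ball, crossbar corners, lid knob, pivot
def tri(a,b):
    o1,r1=ray('top',*a);o2,r2=ray('side',*b); t=np.linalg.lstsq(np.c_[r1,-r2],o2-o1,rcond=None)[0]
    A=o1+r1*t[0];B=o2+r2*t[1]; return (A+B)/2,np.linalg.norm(A-B)
print('ball',tri((300+619/6,215+382/6),(255+349/4,180+59/4)))
print('cornerA',tri((300+500/6,215+122/6),(255+160/4,180+122/4)))
print('cornerB',tri((300+353/6,215+432/6),(255+386/4,180+185/4)))
print('pivothole',tri((300+437/6,215+271/6),(255+270/4,180+135/4)))
print('mouth',tri((300+260/6,215+198/6),(255+207/4,180+223/4)))
E
```

```text
top disc 959 0.0226 ((0.6320487856864929, 0.22819635272026062), 0.047021325677633286) [0.62999966 0.226409  ]
top knobtop 117 0.0443 ((0.6311581134796143, 0.22736749053001404), 0.01545332558453083) [0.63072513 0.22758327]
top rim 903 0.16543183061322486 ((0.5250480771064758, -0.11376162618398666), 0.06732934713363647) [ 0.52931337 -0.10428872  0.04968211]
side disc 2285 0.0217 ((0.630920946598053, 0.22923524677753448), 0.04668991640210152) [0.62926242 0.23469699]
side knobtop 293 0.0432 ((0.632316529750824, 0.22949618101119995), 0.016604557633399963) [0.63052525 0.23048636]
side rim 1271 0.16328763779993716 ((0.5241002440452576, -0.11160482466220856), 0.06888876110315323) [ 0.52804131 -0.10198221  0.05239102]
mouth px a-crop outer/in [ 0.5326312  -0.09605318  0.165     ]
pivot [ 0.50534753 -0.15544574  0.18      ]
[ 0.58498055 -0.11773112  0.165     ]
[ 0.55901001 -0.1802295   0.165     ]
[ 0.45125468 -0.12702896  0.165     ]
[ 0.48323506 -0.0695666   0.165     ]
ball (array([ 0.46587875, -0.21639653,  0.17890714]), np.float64(0.002061401256297932))
cornerA (array([ 0.5587044 , -0.18032903,  0.16415074]), np.float64(0.0008897192497658189))
cornerB (array([ 0.45006707, -0.12717437,  0.16156305]), np.float64(0.0027727651702456574))
pivothole (array([ 0.5047457 , -0.15631724,  0.17131427]), np.float64(0.0025192259717120844))
mouth (array([ 0.53221285, -0.09618691,  0.1612674 ]), np.float64(0.0018898637865599373))
```

```bash
python3 - <<'E'
from fit import *
import workcell
print([k for k in dir(workcell) if not k.startswith('__')])
try: print('tip',workcell.tip_extent)
except Exception as e: print(e)
for n in('top','side'):
    p,d=load(n); C=cloud(n,d); r=np.hypot(C[...,0]-.532,C[...,1]+.096)
    for _ in range(4):
        M=(C[...,2]>.158)&(C[...,2]<.172)&(r<.052)&(r>.034); Q=C[M]; x=circ(Q[:,:2]); r=np.hypot(C[...,0]-x[0],C[...,1]-x[1])
    print(n,len(Q),x,np.median(Q[:,2]))
    # inner edge colour-free: highest
    m=(np.hypot(C[...,0]-.53,C[...,1]+.1)<.25)&(C[...,2]>.20); print('above .2:',m.sum())
    for (nm,q) in (('ball',(.466,-.2155,.18)),('pivot',(.505,-.155,.17)),('mouth',(.532,-.096,.165)),('green',(.64,.12,.02))): print(nm,proj(n,q))
E
```

```text
['PlanningError', 'camera', 'camera_info', 'get_obs', 'job_done', 'tip_extent']
tip 0.022
top 581 [ 0.53264931 -0.09549221  0.04333577] 0.16531452944283775
above .2: 1227
ball [402.79121431 279.07599372]
pivot [372.10306825 260.73046234]
mouth [343.31147026 248.29937474]
green [251.66953912 213.36296235]
side 652 [ 0.53212475 -0.09100859  0.04351529] 0.16366642722565478
above .2: 0
ball [341.68860052 194.44094524]
pivot [321.71198972 214.61497119]
mouth [306.27934886 234.04604032]
green [238.30506402 379.54822889]
```

Request:
servo_tool --rows '[{"offset": [0.35, -0.25, -0.2], "yaw": 0, "claw": 0}, {"offset": [0.7, -0.5, -0.4], "yaw": 0, "claw": 0}, {"offset": [0.95, -0.68, -0.5], "yaw": 0, "claw": 0}]'

```text
time: 0.48
ee_pos: [0.2969, -0.3906, 0.3042]
tcp_rot: [180.0, -0.0, 26.0]
wrist_force: [-0.2, -0.2, -0.3]
opening: 0.0853
grasp_force: 0.0
```

Request:
servo_tool --rows '[{"offset": [0.5, -0.35, 0], "yaw": 0, "claw": 0}, {"offset": [0.95, -0.68, 0], "yaw": 0, "claw": 0}]'

```text
time: 0.72
ee_pos: [0.3525, -0.2876, 0.3031]
tcp_rot: [-180.0, -0.0, 25.9]
wrist_force: [1.0, -0.9, -0.5]
opening: 0.0856
grasp_force: 0.0
```

Request:
servo_tool --rows '[{"offset": [0.5, -0.35, 0], "yaw": 0, "claw": 0}, {"offset": [0.95, -0.68, 0], "yaw": 0, "claw": 0}]'

```text
time: 0.98
ee_pos: [0.4082, -0.1846, 0.3031]
tcp_rot: [-180.0, 0.0, 25.9]
wrist_force: [0.1, -0.4, 0.1]
opening: 0.0852
grasp_force: 0.0
```

Request:
servo_tool --rows '[{"offset": [0.5, -0.35, 0], "yaw": 0, "claw": 0}, {"offset": [0.95, -0.68, 0], "yaw": 0, "claw": 0}]'

```text
time: 1.23
ee_pos: [0.4639, -0.0817, 0.303]
tcp_rot: [-180.0, 0.0, 26.0]
wrist_force: [0.8, -0.7, -1.2]
opening: 0.0858
grasp_force: 0.0
```

Request:
servo_tool --rows '[{"offset": [0.5, -0.35, 0], "yaw": 0, "claw": 0}, {"offset": [0.95, -0.68, 0], "yaw": 0, "claw": 0}]'

```text
time: 1.48
ee_pos: [0.5196, 0.021, 0.303]
tcp_rot: [-180.0, 0.0, 26.0]
wrist_force: [-0.0, -0.4, 0.4]
opening: 0.0852
grasp_force: 0.0
```

Request:
servo_tool --rows '[{"offset": [0.5, -0.35, 0], "yaw": 0, "claw": 0}, {"offset": [0.95, -0.68, 0], "yaw": 0, "claw": 0}]'

```text
time: 1.72
ee_pos: [0.5753, 0.1237, 0.3028]
tcp_rot: [-180.0, 0.0, 26.0]
wrist_force: [0.7, -1.1, 1.4]
opening: 0.0853
grasp_force: 0.0
```

Request:
servo_tool --rows '[{"offset": [0.5, -0.35, 0.5], "yaw": -0.05, "claw": 0}, {"offset": [0.9, -0.65, 1.0], "yaw": -0.1, "claw": 0}, {"offset": [0.95, -0.68, 1.0], "yaw": -0.15, "claw": 0}, {"offset": [0.95, -0.68, 1.0], "yaw": -0.211, "claw": 0}, {"offset": [0.95, -0.68, 1.0], "yaw": -0.211, "claw": 0}]'

```text
time: 2.35
ee_pos: [0.6302, 0.2246, 0.2024]
tcp_rot: [-179.9, 0.1, 63.9]
wrist_force: [-0.1, 0.6, 0.1]
opening: 0.0852
grasp_force: 0.0
```

Request:
servo_tool --rows '[{"offset": [0.04, 0, 0.4], "yaw": 0, "claw": 0}, {"offset": [0.04, 0, 0.8], "yaw": 0, "claw": 0}, {"offset": [0.04, 0, 1.0], "yaw": 0, "claw": 0}]'

```text
time: 2.72
ee_pos: [0.6313, 0.2273, 0.1011]
tcp_rot: [-179.9, 0.1, 63.6]
wrist_force: [-0.4, -0.3, 0.4]
opening: 0.0857
grasp_force: 0.0
```

Request:
servo_tool --rows '[{"offset": [0, 0, 0.3], "yaw": 0, "claw": 0.2}, {"offset": [0, 0, 0.45], "yaw": 0, "claw": 0.2}, {"offset": [0, 0, 0.54], "yaw": 0, "claw": 0.2}, {"offset": [0, 0, 0.54], "yaw": 0, "claw": 0.2}]'

```text
time: 3.22
ee_pos: [0.6321, 0.2279, 0.0495]
tcp_rot: [-180.0, 0.0, 63.9]
wrist_force: [1.0, 0.8, 1.0]
opening: 0.0683
grasp_force: 0.0
```

```bash
python3 - <<'E'
from h import *
p,d=cap('side'); q,_=cap('top')
a=cv2.resize(p[370:480,160:310],None,fx=3.8,fy=3.8); b=cv2.resize(q[180:260,165:250],None,fx=2.6,fy=2.6)
o=np.zeros((430,800,3),np.uint8); o[:a.shape[0],:a.shape[1]]=a; o[:b.shape[0],575:575+b.shape[1]]=b
cv2.imwrite('pics/c.png',o[...,::-1]); print(get_obs()['ee_pos'],get_obs()['wrist_force'])
E
```

```text
[0.63260439 0.2281333  0.05039521] [ 0.07507671 -0.30768787 -0.00446577]
```

View pics/c.png

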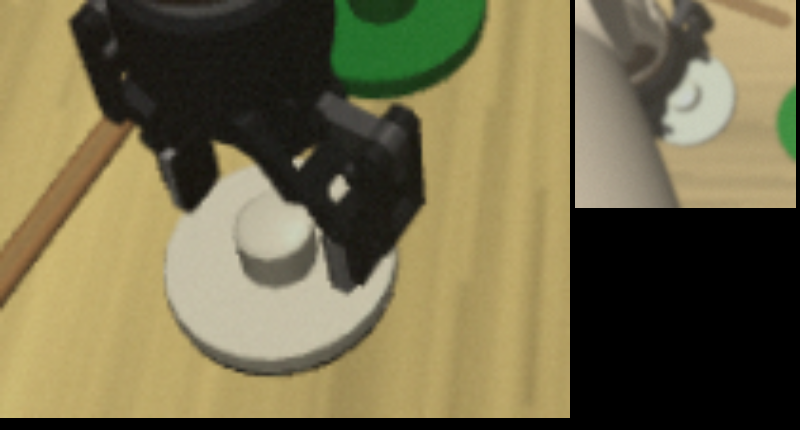

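The pads straddle the white knob (crop centre ~(275,240)) and are clear of the disc. Close and lift.

Request:
servo_tool --rows '[{"offset": [0, 0, 0.02], "yaw": 0, "claw": 0.5}, {"offset": [0, 0, 0.02], "yaw": 0, "claw": 0.6}, {"offset": [0, 0, 0.02], "yaw": 0, "claw": 0.8}, {"offset": [0, 0, 0.02], "yaw": 0, "claw": 0.8}, {"offset": [0, 0, 0.02], "yaw": 0, "claw": 0.8}, {"offset": [0, 0, 0.02], "yaw": 0, "claw": 0.8}]' --squeeze 50

```text
time: 4.08
ee_pos: [0.6322, 0.2281, 0.0479]
tcp_rot: [180.0, -0.0, 63.9]
wrist_force: [-2.3, 0.6, 6.0]
opening: 0.0288
grasp_force: 50.0
```

Request:
servo_tool --rows '[{"offset": [0, 0, -0.1], "yaw": 0, "claw": 0.8}, {"offset": [0, 0, -0.3], "yaw": 0, "claw": 0.8}, {"offset": [0, 0, -0.6], "yaw": 0, "claw": 0.8}, {"offset": [0, 0, -0.9], "yaw": 0, "claw": 0.8}, {"offset": [0, 0, -1.0], "yaw": 0, "claw": 0.8}, {"offset": [0, 0, -1.0], "yaw": 0, "claw": 0.8}]'

```text
time: 4.82
ee_pos: [0.6324, 0.2281, 0.1478]
tcp_rot: [180.0, -0.0, 63.9]
wrist_force: [-0.3, 0.5, -5.4]
opening: 0.0286
grasp_force: 50.0
```

Request:
servo_tool --rows '[{"offset": [0, 0, -0.3], "yaw": 0, "claw": 0.8}, {"offset": [-0.2, 0.03, -0.7], "yaw": 0, "claw": 0.8}, {"offset": [-0.5, 0.08, -1.0], "yaw": 0, "claw": 0.8}, {"offset": [-0.85, 0.13, -1.0], "yaw": 0, "claw": 0.8}]'

```text
time: 5.32
ee_pos: [0.6067, 0.1455, 0.2485]
tcp_rot: [179.9, -0.1, 64.0]
wrist_force: [1.4, -0.7, -4.2]
opening: 0.0291
grasp_force: 50.4
```

Request:
servo_tool --rows '[{"offset": [-0.3, 0.05, 0], "yaw": 0, "claw": 0.8}, {"offset": [-0.6, 0.1, 0], "yaw": 0, "claw": 0.8}, {"offset": [-0.85, 0.13, 0], "yaw": 0, "claw": 0.8}]'

```text
time: 5.7
ee_pos: [0.58, 0.0627, 0.2456]
tcp_rot: [-179.9, 0.1, 63.9]
wrist_force: [0.9, 0.4, -3.6]
opening: 0.0291
grasp_force: 50.4
```

Request:
servo_tool --rows '[{"offset": [-0.3, 0.05, 0], "yaw": 0, "claw": 0.8}, {"offset": [-0.6, 0.1, 0], "yaw": 0, "claw": 0.8}, {"offset": [-0.85, 0.13, 0], "yaw": 0, "claw": 0.8}]'

```text
time: 6.08
ee_pos: [0.5543, -0.0193, 0.2457]
tcp_rot: [-179.9, 0.1, 63.9]
wrist_force: [-0.4, 0.9, -4.1]
opening: 0.0286
grasp_force: 50.4
```

Request:
servo_tool --rows '[{"offset": [-0.3, 0.05, 0], "yaw": 0, "claw": 0.8}, {"offset": [-0.5, 0.1, 0], "yaw": 0, "claw": 0.8}, {"offset": [-0.7, 0.13, 0], "yaw": 0, "claw": 0.8}, {"offset": [-0.8, 0.13, 0], "yaw": 0, "claw": 0.8}, {"offset": [-0.8, 0.13, 0], "yaw": 0, "claw": 0.8}, {"offset": [-0.8, 0.13, 0], "yaw": 0, "claw": 0.8}]'

```text
time: 6.82
ee_pos: [0.5317, -0.0953, 0.2473]
tcp_rot: [180.0, -0.0, 63.9]
wrist_force: [-0.3, -0.2, -5.0]
opening: 0.0287
grasp_force: 50.4
```

```bash
python3 - <<'E'
from h import *
p,d=cap('side'); q,e=cap('top')
a=cv2.resize(p[150:310,230:380],None,fx=3.5,fy=3.5)[:560]; 
cv2.imwrite('pics/d.png',a[...,::-1]); o=get_obs();print(o['ee_pos'],o['wrist_force'])
for n,x in(('side',d),('top',e)):
    C=cloud(n,x); t=o['ee_pos']; m=(np.hypot(C[...,0]-t[0],C[...,1]-t[1])<.06)&(abs(C[...,2]-(t[2]-.026))<.008); Q=C[m]
    if len(Q): print(n,len(Q),np.percentile(Q[:,2],[5,50,95]),cv2.minEnclosingCircle(Q[:,:2].astype(np.float32)))
E
```

```text
[ 0.53176444 -0.09520049  0.2472552 ] [-0.92390117 -0.38814377 -3.85104118]
side 953 [0.21524536 0.22078335 0.2239105 ] ((0.5313230752944946, -0.09213023632764816), 0.04658191651105881)
```

View pics/d.png

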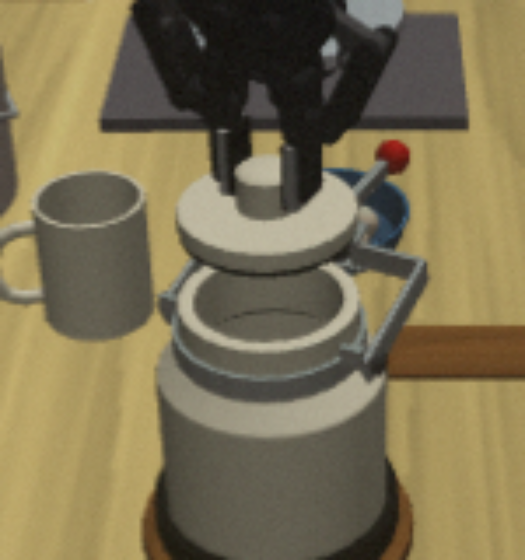

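The lid hangs level at crop (266,220), centred over the open mouth (270,300) to about 1 mm, with the bail and ball clear. Lower it gently.

Request:
servo_tool --rows '[{"offset": [0.01, 0, 0.12], "yaw": 0, "claw": 0.8}, {"offset": [0.01, 0, 0.22], "yaw": 0, "claw": 0.8}, {"offset": [0.01, 0, 0.3], "yaw": 0, "claw": 0.8}, {"offset": [0.01, 0, 0.35], "yaw": 0, "claw": 0.8}, {"offset": [0.01, 0, 0.38], "yaw": 0, "claw": 0.8}, {"offset": [0.01, 0, 0.4], "yaw": 0, "claw": 0.8}, {"offset": [0.01, 0, 0.4], "yaw": 0, "claw": 0.8}]'

```text
time: 7.8
ee_pos: [0.532, -0.0949, 0.2074]
tcp_rot: [180.0, -0.0, 63.9]
wrist_force: [0.8, 0.3, -4.6]
opening: 0.0291
grasp_force: 50.4
```

Request:
servo_tool --rows '[{"offset": [0, 0, 0.01], "yaw": 0, "claw": 0.8}, {"offset": [0, 0, 0.02], "yaw": 0, "claw": 0.8}, {"offset": [0, 0, 0.025], "yaw": 0, "claw": 0.8}, {"offset": [0, 0, 0.025], "yaw": 0, "claw": 0.8}]'

```text
time: 8.3
ee_pos: [0.532, -0.0949, 0.2049]
tcp_rot: [180.0, -0.0, 63.9]
wrist_force: [-0.2, -0.7, -3.0]
opening: 0.0291
grasp_force: 50.5
```

Request:
servo_tool --rows '[{"offset": [0, 0, 0.01], "yaw": 0, "claw": 0.8}, {"offset": [0, 0, 0.01], "yaw": 0, "claw": 0.8}, {"offset": [0, 0, 0.01], "yaw": 0, "claw": 0.8}]'

```text
time: 8.68
ee_pos: [0.5321, -0.0949, 0.2048]
tcp_rot: [179.9, -0.0, 63.9]
wrist_force: [-2.0, -0.2, 5.5]
opening: 0.0288
grasp_force: 51.3
```

Request:
servo_tool --rows '[{"offset": [0, 0, 0.01], "yaw": 0, "claw": 0.8}, {"offset": [0, 0, 0.01], "yaw": 0, "claw": 0.8}, {"offset": [0, 0, 0.01], "yaw": 0, "claw": 0.8}]'

```text
time: 9.05
ee_pos: [0.532, -0.0949, 0.2048]
tcp_rot: [179.9, -0.0, 63.9]
wrist_force: [-4.3, -0.1, 12.7]
opening: 0.029
grasp_force: 52.0
```

It is on the rim (force +12 N). Release and lift straight up.

Request:
servo_tool --rows '[{"offset": [0, 0, -0.01], "yaw": 0, "claw": 0.7}, {"offset": [0, 0, -0.01], "yaw": 0, "claw": 0.5}, {"offset": [0, 0, -0.01], "yaw": 0, "claw": 0.35}, {"offset": [0, 0, -0.01], "yaw": 0, "claw": 0.35}, {"offset": [0, 0, -0.01], "yaw": 0, "claw": 0.35}, {"offset": [0, 0, -0.2], "yaw": 0, "claw": 0.35}, {"offset": [0, 0, -0.5], "yaw": 0, "claw": 0.35}, {"offset": [0, 0, -1.0], "yaw": 0, "claw": 0.35}, {"offset": [0, 0, -1.0], "yaw": 0, "claw": 0.35}]'

```text
time: 10.18
ee_pos: [0.5329, -0.095, 0.3067]
tcp_rot: [179.7, -0.1, 63.9]
wrist_force: [0.5, -0.2, 0.4]
opening: 0.0554
grasp_force: 0.0
```

```bash
python3 - <<'E'
from h import *
p,d=cap('side'); q,e=cap('top')
a=cv2.resize(p[150:310,230:380],None,fx=3.5,fy=3.5)[:560]; b=cv2.resize(q[215:305,335:420],None,fx=3,fy=3)
o=np.zeros((560,790,3),np.uint8); o[:,:525]=a; o[:b.shape[0],530:530+b.shape[1]]=b
cv2.imwrite('pics/e.png',o[...,::-1]); o=get_obs();print(o['ee_pos'],o['wrist_force'],o['opening'])
C=cloud('side',d); r=np.hypot(C[...,0]-.532,C[...,1]+.095); Q=C[(r<.06)&(abs(C[...,2]-.179)<.005)]
print(len(Q),np.percentile(Q[:,2],[5,50,95]),cv2.minEnclosingCircle(Q[:,:2].astype(np.float32)))
M=Q[np.hypot(Q[:,0]-.532,Q[:,1]+.095)<.04]; A=np.c_[M[:,:2],np.ones(len(M))]; print('plane',np.linalg.lstsq(A,M[:,2],rcond=None)[0])
E
```

```text
[ 0.53226559 -0.09494496  0.30278541] [-0.10453372 -0.15968619 -1.3734681 ] 0.05576803543626397
966 [0.17608162 0.17849303 0.18042002] ((0.5304933190345764, -0.09208713471889496), 0.04729272425174713)
plane [8.91767202e-05 4.84151872e-03 1.79190936e-01]
```

View pics/e.png

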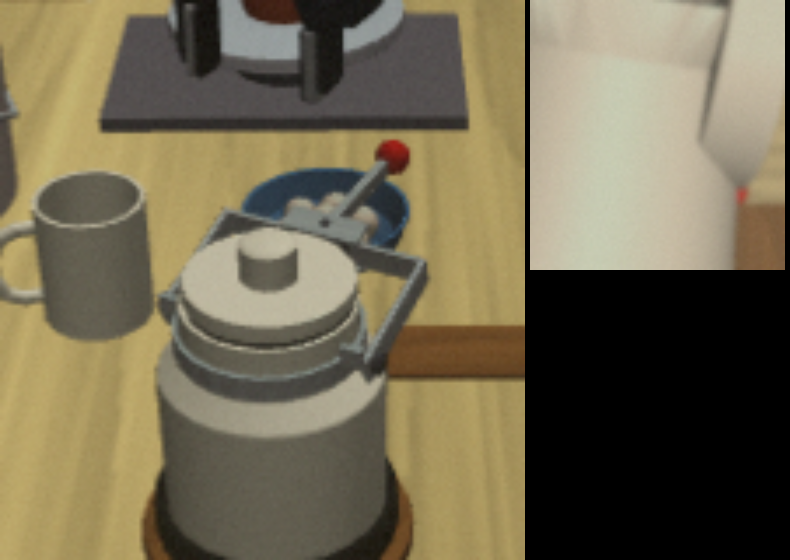

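The lid is seated flat (disc top at 0.179, level) and the red ball is at crop (393,156). Next, approach the ball.

Request:
servo_tool --rows '[{"offset": [-0.4, -0.07, 0], "yaw": 0, "claw": 0.35}, {"offset": [-0.8, -0.07, 0], "yaw": 0, "claw": 0.35}, {"offset": [-1.0, -0.07, 0], "yaw": 0, "claw": 0.35}]'

```text
time: 10.65
ee_pos: [0.4806, -0.1828, 0.3013]
tcp_rot: [-179.9, 0.0, 63.9]
wrist_force: [0.1, -0.2, 0.4]
opening: 0.0553
grasp_force: 0.0
```

Request:
servo_tool --rows '[{"offset": [-0.38, 0, 0], "yaw": 0, "claw": 0.35}, {"offset": [-0.38, 0, 0.4], "yaw": 0, "claw": 0.35}, {"offset": [-0.38, 0, 0.8], "yaw": 0, "claw": 0.35}, {"offset": [-0.38, 0, 0.9], "yaw": 0, "claw": 0.35}, {"offset": [-0.38, 0, 0.9], "yaw": 0, "claw": 0.35}, {"offset": [-0.38, 0, 0.9], "yaw": 0, "claw": 0.35}]'

```text
time: 11.4
ee_pos: [0.4656, -0.2159, 0.2143]
tcp_rot: [179.9, -0.0, 63.9]
wrist_force: [-0.2, 0.0, 0.1]
opening: 0.0556
grasp_force: 0.0
```

```bash
python3 - <<'E'
from h import *
p,d=cap('side')
a=cv2.resize(p[130:260,250:400],None,fx=4,fy=4); o=get_obs();print(o['ee_pos'],o['tcp_rot'],o['opening'])
cv2.imwrite('pics/f.png',a[...,::-1])
E
```

```text
[ 0.4656269  -0.21589787  0.21428698] [ 1.79880286e+02 -2.07563485e-03  6.39352205e+01] 0.05552794947373166
```

View pics/f.png

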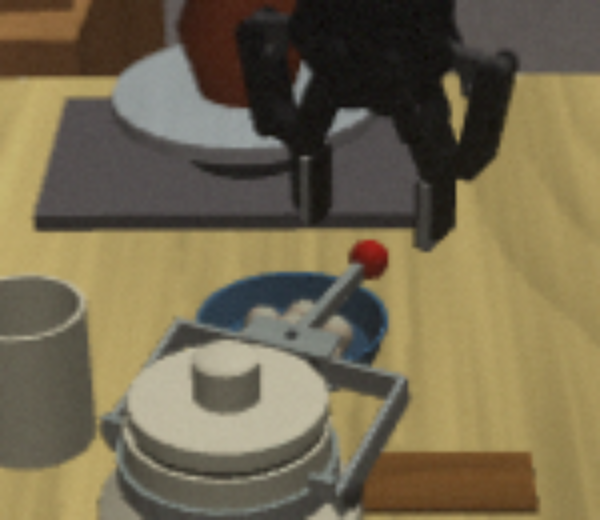

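The ball at crop (368,258) sits below and between the open tips (310,220)/(428,245). Lower and pinch.

Request:
servo_tool --rows '[{"offset": [0, 0, 0.15], "yaw": 0, "claw": 0.35}, {"offset": [0, 0, 0.28], "yaw": 0, "claw": 0.35}, {"offset": [0, 0, 0.28], "yaw": 0, "claw": 0.5}, {"offset": [0, 0, 0.28], "yaw": 0, "claw": 0.7}, {"offset": [0, 0, 0.28], "yaw": 0, "claw": 1.0}, {"offset": [0, 0, 0.28], "yaw": 0, "claw": 1.0}, {"offset": [0, 0, 0.28], "yaw": 0, "claw": 1.0}, {"offset": [0, 0, 0.28], "yaw": 0, "claw": 1.0}]' --squeeze 40

```text
time: 12.45
ee_pos: [0.4652, -0.2159, 0.185]
tcp_rot: [180.0, 0.0, 63.9]
wrist_force: [0.4, -1.2, 1.4]
opening: 0.0173
grasp_force: 39.0
```

```bash
python3 - <<'E'
from h import *
o=get_obs();t=o['ee_pos'];print(t,o['opening'],o['grasp_force'])
# ball held: offsets of ball in tool x(=jar y), z(down) from theta0 in steps
r=.1415
for th0,ths in((1.31,np.arange(1.2,.61,-.08)),(.65,np.arange(.57,-.08,-.08))):
    for th in ths: print(round(th,2),np.round([(-r*np.sin(th)+r*np.sin(th0))*10, -(r*np.cos(th)-r*np.cos(th0))*10],3))
E
```

```text
[ 0.46518363 -0.2158888   0.18497711] 0.017254109579263176 38.990514278411865
1.2 [ 0.048 -0.148]
1.12 [ 0.094 -0.252]
1.04 [ 0.147 -0.351]
0.96 [ 0.208 -0.447]
0.88 [ 0.277 -0.537]
0.8 [ 0.352 -0.621]
0.72 [ 0.434 -0.699]
0.64 [ 0.522 -0.77 ]
0.57 [ 0.093 -0.065]
0.49 [ 0.19  -0.122]
0.41 [ 0.292 -0.171]
0.33 [ 0.398 -0.212]
0.25 [ 0.506 -0.245]
0.17 [ 0.617 -0.268]
0.09 [ 0.729 -0.283]
0.01 [ 0.842 -0.288]
-0.07 [ 0.955 -0.285]
```

Request:
servo_tool --rows '[{"offset": [0.02, 0, -0.07], "yaw": 0, "claw": 1}, {"offset": [0.05, 0, -0.15], "yaw": 0, "claw": 1}, {"offset": [0.09, 0, -0.25], "yaw": 0, "claw": 1}, {"offset": [0.15, 0, -0.35], "yaw": 0, "claw": 1}, {"offset": [0.21, 0, -0.45], "yaw": 0, "claw": 1}, {"offset": [0.28, 0, -0.54], "yaw": 0, "claw": 1}, {"offset": [0.35, 0, -0.62], "yaw": 0, "claw": 1}, {"offset": [0.35, 0, -0.62], "yaw": 0, "claw": 1}]'

```text
time: 13.45
ee_pos: [0.4808, -0.1836, 0.2474]
tcp_rot: [180.0, -0.0, 64.0]
wrist_force: [0.0, 2.1, -2.9]
opening: 0.0169
grasp_force: 39.6
```

```bash
cat > ball.py <<'E'
from h import *
def ball():
    R=[]
    for n in('side','top'):
        p,d=cap(n); hsv=cv2.cvtColor(p,cv2.COLOR_RGB2HSV); m=((hsv[...,0]<6)|(hsv[...,0]>174))&(hsv[...,1]>170)&(hsv[...,2]>80)
        C=cloud(n,d); m&=np.hypot(C[...,0]-.53,C[...,1]+.1)<.2; m&=C[...,2]>.1
        if m.sum()>4: P=np.median(C[m],0); T=np.array(camera_info(n)['cam_to_world'])[:3,3]; v=P-T; P=P+.009*v/np.linalg.norm(v); dd=P-[.5325,-.0955,.143]; print(n,m.sum(),P,'jar',np.round([dd[0]*.899-dd[1]*.438,dd[0]*.438+dd[1]*.899,dd[2]],4))
ball(); o=get_obs(); dd=o['ee_pos']-[.5325,-.0955,.143]; print('tcp',o['ee_pos'],np.round([dd[0]*.899-dd[1]*.438,dd[0]*.438+dd[1]*.899,dd[2]],4),o['opening'],o['grasp_force'],o['wrist_force'])
E
python3 ball.py
```

```text
side 33 [ 0.48125893 -0.18586329  0.24341964] jar [-0.0065 -0.1037  0.1004]
tcp [ 0.48050898 -0.18407831  0.2468331 ] [-0.0079 -0.1024  0.1038] 0.0167834172466815 39.62449014186859 [ 0.73836335  2.31555106 -1.92275492]
```

Request:
servo_tool --rows '[{"offset": [0, 0, 0], "yaw": 0, "claw": 0.6}, {"offset": [0, 0, 0], "yaw": 0, "claw": 0.6}, {"offset": [-0.01, 0, 0], "yaw": 0, "claw": 0.6}, {"offset": [-0.01, 0, 0], "yaw": 0, "claw": 1}, {"offset": [-0.01, 0, 0], "yaw": 0, "claw": 1}, {"offset": [-0.01, 0, 0], "yaw": 0, "claw": 1}]'

```text
time: 14.3
ee_pos: [0.4799, -0.1854, 0.2469]
tcp_rot: [180.0, 0.0, 63.9]
wrist_force: [-1.4, -2.5, 2.2]
opening: 0.0173
grasp_force: 38.9
```

Request:
servo_tool --rows '[{"offset": [0.08, 0, -0.08], "yaw": 0, "claw": 1}, {"offset": [0.17, 0, -0.15], "yaw": 0, "claw": 1}, {"offset": [0.26, 0, -0.21], "yaw": 0, "claw": 1}, {"offset": [0.36, 0, -0.27], "yaw": 0, "claw": 1}, {"offset": [0.46, 0, -0.32], "yaw": 0, "claw": 1}, {"offset": [0.57, 0, -0.36], "yaw": 0, "claw": 1}, {"offset": [0.68, 0, -0.39], "yaw": 0, "claw": 1}, {"offset": [0.79, 0, -0.41], "yaw": 0, "claw": 1}, {"offset": [0.79, 0, -0.41], "yaw": 0, "claw": 1}]'

```text
time: 15.42
ee_pos: [0.5153, -0.1135, 0.2888]
tcp_rot: [179.9, -0.0, 64.0]
wrist_force: [0.2, 2.0, -0.6]
opening: 0.0001
grasp_force: 0.8
```

```bash
python3 ball.py
```

```text
side 7 [ 0.49878628 -0.1361029   0.27704342] jar [-0.0125 -0.0513  0.134 ]
tcp [ 0.51494555 -0.11419747  0.28869483] [-0.0076 -0.0245  0.1457] -4.0000142747948436e-06 0.7628313638269901 [ 1.14476974  1.1978726  -1.69048941]
```

The ball slipped out of the pinch at about 0.37 rad. I'll lift, open, go back behind it and take it again.

Request:
servo_tool --rows '[{"offset": [0, 0, -0.2], "yaw": 0, "claw": 0.9}, {"offset": [0, 0, -0.4], "yaw": 0, "claw": 0.35}, {"offset": [0, 0, -0.4], "yaw": 0, "claw": 0.35}, {"offset": [-0.15, -0.03, -0.4], "yaw": 0, "claw": 0.35}, {"offset": [-0.29, -0.03, -0.4], "yaw": 0, "claw": 0.35}, {"offset": [-0.29, -0.03, -0.4], "yaw": 0, "claw": 0.35}]'

```text
time: 16.27
ee_pos: [0.4985, -0.1402, 0.3275]
tcp_rot: [-180.0, 0.0, 63.8]
wrist_force: [0.1, 0.2, 0.8]
opening: 0.0557
grasp_force: 0.0
```

```bash
python3 ball.py; python3 - <<'E'
from h import *
p,d=load('side')
a=cv2.resize(p[100:260,240:390],None,fx=3.5,fy=3.5)
cv2.imwrite('pics/g.png',a[...,::-1])
E
```

```text
side 51 [ 0.50402649 -0.13570862  0.2780963 ] jar [-0.008  -0.0486  0.1351]
tcp [ 0.49905647 -0.13938204  0.32759031] [-0.0108 -0.0541  0.1846] 0.05536790846024913 0.0 [-0.39503175 -0.81543477 -0.10825621]
```

View pics/g.png

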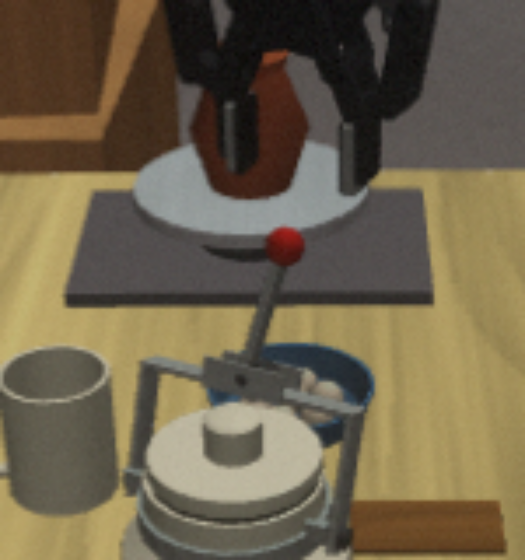

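Request:
servo_tool --rows '[{"offset": [0.02, 0.03, 0.3], "yaw": 0, "claw": 0.35}, {"offset": [0.02, 0.03, 0.49], "yaw": 0, "claw": 0.35}, {"offset": [0.02, 0.03, 0.49], "yaw": 0, "claw": 0.5}, {"offset": [0.02, 0.03, 0.49], "yaw": 0, "claw": 0.7}, {"offset": [0.02, 0.03, 0.49], "yaw": 0, "claw": 1}, {"offset": [0.02, 0.03, 0.49], "yaw": 0, "claw": 1}, {"offset": [0.02, 0.03, 0.49], "yaw": 0, "claw": 1}, {"offset": [0.02, 0.03, 0.49], "yaw": 0, "claw": 1}]' --squeeze 70

```text
time: 17.38
ee_pos: [0.503, -0.1386, 0.28]
tcp_rot: [179.9, -0.0, 63.9]
wrist_force: [-1.7, -0.6, 5.6]
opening: 0.0166
grasp_force: 68.2
```

Request:
servo_tool --rows '[{"offset": [0.07, 0, -0.02], "yaw": 0, "claw": 1}, {"offset": [0.14, 0, -0.04], "yaw": 0, "claw": 1}, {"offset": [0.21, 0, -0.06], "yaw": 0, "claw": 1}, {"offset": [0.27, 0, -0.07], "yaw": 0, "claw": 1}, {"offset": [0.27, 0, -0.07], "yaw": 0, "claw": 1}]'

```text
time: 18.0
ee_pos: [0.515, -0.1139, 0.2866]
tcp_rot: [179.9, -0.0, 63.9]
wrist_force: [-1.8, -0.4, 7.0]
opening: 0.0161
grasp_force: 68.4
```

```bash
python3 ball.py
```

```text
side 42 [ 0.51717582 -0.1109116   0.28572033] jar [-0.007  -0.0206  0.1427]
tcp [ 0.51499027 -0.11402492  0.28658951] [-0.0076 -0.0243  0.1436] 0.015977606951902888 68.4295928478241 [-2.12847705 -1.52340415  6.43680965]
```

Request:
servo_tool --rows '[{"offset": [0.05, 0, -0.005], "yaw": 0, "claw": 1}, {"offset": [0.1, 0, -0.01], "yaw": 0, "claw": 1}, {"offset": [0.15, 0, -0.01], "yaw": 0, "claw": 1}, {"offset": [0.2, 0, -0.01], "yaw": 0, "claw": 1}, {"offset": [0.22, 0, -0.01], "yaw": 0, "claw": 1}, {"offset": [0.24, 0, -0.01], "yaw": 0, "claw": 1}, {"offset": [0.24, 0, -0.01], "yaw": 0, "claw": 1}]'

```text
time: 18.98
ee_pos: [0.5255, -0.0925, 0.2877]
tcp_rot: [179.9, -0.0, 64.0]
wrist_force: [-2.7, -1.2, 8.5]
opening: 0.0161
grasp_force: 69.3
```

```bash
python3 ball.py
```

```text
side 33 [ 0.52665936 -0.09573981  0.28698636] jar [-0.0051 -0.0028  0.144 ]
tcp [ 0.52549695 -0.09247051  0.28774037] [-0.0076 -0.0003  0.1447] 0.015948498292926962 69.26933526992798 [-2.58884998 -2.06373805  8.59177472]
```

Request:
servo_tool --rows '[{"offset": [0.02, 0, 0], "yaw": 0, "claw": 1}, {"offset": [0.04, 0, 0], "yaw": 0, "claw": 1}, {"offset": [0.05, 0, 0], "yaw": 0, "claw": 1}, {"offset": [0.05, 0, 0], "yaw": 0, "claw": 1}]'

```text
time: 19.58
ee_pos: [0.5279, -0.0877, 0.2871]
tcp_rot: [180.0, -0.1, 63.9]
wrist_force: [0.6, 1.9, 5.1]
opening: 0.0157
grasp_force: 72.9
```

```bash
python3 ball.py; python3 - <<'E'
from h import *
p,d=load('side')
a=cv2.resize(p[110:270,240:390],None,fx=3.7,fy=3.7)
cv2.imwrite('pics/h.png',a[...,::-1])
C=cloud('side',d); P=C-np.array([.5325,-.0955,.143]); jx=P[...,0]*.899-P[...,1]*.438; jy=P[...,0]*.438+P[...,1]*.899; z=P[...,2]
for s in(-1,1):
    for lo,hi in((.03,.045),(.045,.062)):
        m=(abs(s*jx-.060)<.006)&(abs(jy)<.05)&(z>lo)&(z<hi); print(s,lo,m.sum(),np.round(np.percentile(jy[m],[10,50,90]),4) if m.any() else '')
m=(abs(jx)<.055)&(abs(jx)>.025)&(abs(jy)<.05)&(z>.064)&(z<.075); print('bar top',m.sum(),np.round([jy[m].min(),jy[m].max(),np.median(z[m])],4))
E
```

```text
side 12 [ 0.52764128 -0.09911785  0.2871541 ] jar [-0.0028 -0.0054  0.1442]
tcp [ 0.52790133 -0.08775959  0.2871177 ] [-0.0075  0.0049  0.1441] 0.015453857877152647 72.89567828178406 [0.11072745 1.97745323 5.27413204]
-1 0.03 45 [-0.0045  0.0045  0.0089]
-1 0.045 47 [-0.0075  0.0008  0.0083]
1 0.03 42 [-0.0063  0.0015  0.0084]
1 0.045 46 [-0.0044  0.0045  0.0088]
bar top 200 [-0.0105  0.0099  0.0674]
```

View pics/h.png

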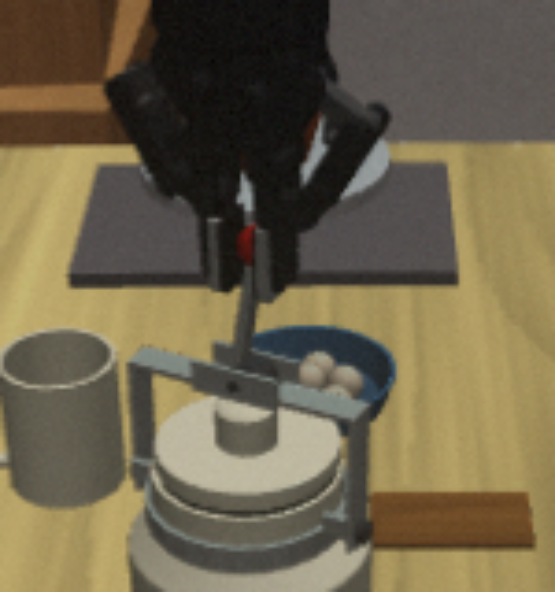

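The bail stands upright (bar centred on the jar's axis, crop (245,380)) with the lever still raised and the ball at crop (246,243). Release, rise and turn 90° for the fold.

Request:
servo_tool --rows '[{"offset": [0, 0, 0], "yaw": 0, "claw": 0.6}, {"offset": [0, 0, 0], "yaw": 0, "claw": 0.35}, {"offset": [0, 0, -0.2], "yaw": 0, "claw": 0.35}, {"offset": [-0.05, 0, -0.6], "yaw": 0.05, "claw": 0.35}, {"offset": [-0.05, 0, -0.6], "yaw": 0.1, "claw": 0.35}, {"offset": [-0.05, 0, -0.6], "yaw": 0.16, "claw": 0.35}, {"offset": [-0.05, 0, -0.6], "yaw": 0.22, "claw": 0.35}, {"offset": [-0.05, 0, -0.6], "yaw": 0.28, "claw": 0.35}, {"offset": [-0.05, 0, -0.6], "yaw": 0.34, "claw": 0.35}, {"offset": [-0.05, 0, -0.6], "yaw": 0.4, "claw": 0.35}, {"offset": [-0.05, 0, -0.6], "yaw": 0.45, "claw": 0.35}, {"offset": [-0.05, 0, -0.6], "yaw": 0.5, "claw": 0.35}]'

```text
time: 21.18
ee_pos: [0.5025, -0.1592, 0.3461]
tcp_rot: [-176.8, 0.2, -19.1]
wrist_force: [0.6, -0.1, -0.3]
opening: 0.0554
grasp_force: 0.0
```

Request:
servo_tool --rows '[{"offset": [0, 0, 0], "yaw": 0, "claw": 0.35}, {"offset": [0, 0, 0], "yaw": 0, "claw": 0.35}]'

```text
time: 21.42
ee_pos: [0.5024, -0.1589, 0.3466]
tcp_rot: [-176.9, 0.2, -19.0]
wrist_force: [0.6, -0.1, 0.2]
opening: 0.0557
grasp_force: 0.0
```

```bash
python3 ball.py; python3 - <<'E'
from h import *
p,d=load('side')
C=cloud('side',d); P=C-np.array([.5325,-.0955,.143]); jx=P[...,0]*.899-P[...,1]*.438; jy=P[...,0]*.438+P[...,1]*.899; z=P[...,2]
m=(abs(jx)<.055)&(abs(jx)>.025)&(abs(jy)<.05)&(z>.064)&(z<.075); print('bar top',m.sum(),np.round([jy[m].min(),jy[m].max(),np.median(z[m])],4))
E
```

```text
side 59 [ 0.52171529 -0.09910186  0.28582497] jar [-0.0081 -0.008   0.1428]
top 43 [ 0.52443612 -0.09749338  0.28409266] jar [-0.0064 -0.0053  0.1411]
tcp [ 0.50262042 -0.15827922  0.34665012] [ 0.0006 -0.0695  0.2037] 0.0552434096100845 0.0 [ 0.0692019  -0.63696964 -0.16490486]
bar top 202 [-0.0112  0.0091  0.0674]
```

```bash
python3 - <<'E'
from h import *
o=get_obs(); print(o['q'],o['qd'],o['ee_pos'],o['tcp_rot'])
E
```

```text
[-19.03152102   5.24301935  20.95210259 105.88889974   3.11054296
 179.94243605] [ 0.41174605 -0.03321734  0.09904126 -0.10084923 -0.02346924  0.08790935] [ 0.50262042 -0.15827922  0.34665012] [-1.76889278e+02  1.76692852e-01 -1.89740416e+01]
```

The last joint is at its limit (q6 = 180), so I'll turn the other way round, to yaw 154.

Request:
servo_tool --rows '[{"offset": [0, 0, -0.1], "yaw": -0.06, "claw": 0.35}, {"offset": [0, 0, -0.1], "yaw": -0.12, "claw": 0.35}, {"offset": [0, 0, -0.1], "yaw": -0.18, "claw": 0.35}, {"offset": [0, 0, -0.1], "yaw": -0.24, "claw": 0.35}, {"offset": [0, 0, -0.1], "yaw": -0.3, "claw": 0.35}, {"offset": [0, 0, -0.1], "yaw": -0.36, "claw": 0.35}, {"offset": [0, 0, -0.1], "yaw": -0.42, "claw": 0.35}, {"offset": [0, 0, -0.1], "yaw": -0.48, "claw": 0.35}, {"offset": [0, 0, -0.1], "yaw": -0.5, "claw": 0.35}]'

```text
time: 22.65
ee_pos: [0.5026, -0.1585, 0.3567]
tcp_rot: [-179.8, -3.1, 71.3]
wrist_force: [-0.2, -0.5, 0.5]
opening: 0.0556
grasp_force: 0.0
```

Request:
servo_tool --rows '[{"offset": [0, 0, 0], "yaw": -0.06, "claw": 0.35}, {"offset": [0, 0, 0], "yaw": -0.12, "claw": 0.35}, {"offset": [0, 0, 0], "yaw": -0.18, "claw": 0.35}, {"offset": [0, 0, 0], "yaw": -0.24, "claw": 0.35}, {"offset": [0, 0, 0], "yaw": -0.3, "claw": 0.35}, {"offset": [0, 0, 0], "yaw": -0.36, "claw": 0.35}, {"offset": [0, 0, 0], "yaw": -0.42, "claw": 0.35}, {"offset": [0, 0, 0], "yaw": -0.46, "claw": 0.35}, {"offset": [0, 0, 0], "yaw": -0.46, "claw": 0.35}]'

```text
time: 23.78
ee_pos: [0.5025, -0.1587, 0.3567]
tcp_rot: [176.9, -0.6, 153.8]
wrist_force: [0.1, -0.4, 0.1]
opening: 0.0555
grasp_force: 0.0
```

```bash
cat > off.py <<'E'
from h import *
from scipy.spatial.transform import Rotation as Ro
J0=np.array([.5325,-.0955,0]); jx=np.array([.899,-.438,0]); jy=np.array([.438,.899,0])
def rep():
    o=get_obs(); R=Ro.from_euler('xyz',o['tcp_rot'],degrees=True).as_matrix(); d=o['ee_pos']-J0
    print('tcp jar',np.round([d@jx,d@jy,d[2]],4),'rot',o['tcp_rot'],'z',np.round(R[:,2],3),'y.jy',R[:,1]@jy,'F',o['wrist_force']); return o,R
def to(P,o,R,tip=False):
    # tool offset (fractions) to bring TCP (or grasp point) to jar coords P
    w=J0+jx*P[0]+jy*P[1]+np.array([0,0,P[2]]); c=o['ee_pos']+(R[:,2]*tip if tip else 0)
    return np.round(R.T@(w-c)*10,3)
E
python3 - <<'E'
from off import *
o,R=rep()
for P in((-.008,-.004,.345),(-.008,-.004,.284)): print(P,to(P,o,R,.003))
E
```

```text
tcp jar [ 0.0007 -0.0699  0.3567] rot [176.93944449  -0.56065025 153.79605061] z [ 0.015  0.052 -0.999] y.jy 0.9985861272521159 F [ 0.08883807 -0.40466489  0.08441236]
(-0.008, -0.004, 0.345) [0.089 0.652 0.123]
(-0.008, -0.004, 0.284) [0.083 0.619 0.732]
```

Request:
servo_tool --rows '[{"offset": [0.04, 0.3, 0], "yaw": 0, "claw": 0.35}, {"offset": [0.09, 0.67, 0.1], "yaw": 0, "claw": 0.35}, {"offset": [0.09, 0.66, 0.3], "yaw": 0, "claw": 0.35}, {"offset": [0.08, 0.65, 0.5], "yaw": 0, "claw": 0.35}, {"offset": [0.08, 0.64, 0.73], "yaw": 0, "claw": 0.35}, {"offset": [0.08, 0.64, 0.73], "yaw": 0, "claw": 0.35}, {"offset": [0.08, 0.64, 0.73], "yaw": 0, "claw": 0.6}, {"offset": [0.08, 0.64, 0.73], "yaw": 0, "claw": 0.8}, {"offset": [0.08, 0.64, 0.73], "yaw": 0, "claw": 1}, {"offset": [0.08, 0.64, 0.73], "yaw": 0, "claw": 1}, {"offset": [0.08, 0.64, 0.73], "yaw": 0, "claw": 1}]' --squeeze 40

```text
time: 25.15
ee_pos: [0.5247, -0.0949, 0.2886]
tcp_rot: [176.9, -0.4, 153.7]
wrist_force: [-0.2, -0.1, 6.8]
opening: 0.0175
grasp_force: 38.9
```

```bash
python3 - <<'E'
from off import *
o,R=rep(); print(o['opening'],o['grasp_force'])
P0=o['ee_pos']+R[:,2]*.003-J0; x0,y0=P0@jx,P0@jy
f0=np.arccos(-x0/.07)
for f in np.arange(f0-.1,.55,-.1): print(round(f,2),to((-.07*np.cos(f),y0,P0[2]+.07*(np.sin(f)-np.sin(f0))),o,R,.003))
E
python3 ball.py
```

```text
tcp jar [-0.0073 -0.0029  0.2886] rot [176.90579933  -0.44164553 153.74233265] z [ 0.017  0.052 -0.999] y.jy 0.9985504676465071 F [-0.19270606 -0.06412233  6.78555578]
0.017507291449698665 38.861984610557556
1.37 [ 0.069 -0.001  0.011]
1.27 [ 0.137 -0.002  0.029]
1.17 [ 0.202 -0.004  0.054]
1.07 [ 0.265 -0.006  0.085]
0.97 [ 0.324 -0.008  0.123]
0.87 [ 0.379 -0.011  0.166]
0.77 [ 0.43  -0.014  0.214]
0.67 [ 0.475 -0.017  0.267]
0.57 [ 0.515 -0.02   0.324]
side 6 [ 0.51667007 -0.09932734  0.2835219 ] jar [-0.0126 -0.0104  0.1405]
tcp [ 0.52467346 -0.09490831  0.28858006] [-0.0073 -0.0029  0.1456] 0.017403175968023616 38.86253893375397 [-1.20340496 -0.71712976  5.71490631]
```

Request:
servo_tool --rows '[{"offset": [0.07, 0, 0.01], "yaw": 0, "claw": 1}, {"offset": [0.14, 0, 0.03], "yaw": 0, "claw": 1}, {"offset": [0.2, 0, 0.05], "yaw": 0, "claw": 1}, {"offset": [0.265, -0.005, 0.085], "yaw": 0, "claw": 1}, {"offset": [0.325, -0.01, 0.125], "yaw": 0, "claw": 1}, {"offset": [0.38, -0.01, 0.165], "yaw": 0, "claw": 1}, {"offset": [0.43, -0.015, 0.215], "yaw": 0, "claw": 1}, {"offset": [0.475, -0.015, 0.265], "yaw": 0, "claw": 1}, {"offset": [0.475, -0.015, 0.265], "yaw": 0, "claw": 1}]'

```text
time: 26.38
ee_pos: [0.4808, -0.0733, 0.2611]
tcp_rot: [176.9, -0.6, 153.8]
wrist_force: [-2.2, 2.1, 3.5]
opening: 0.0177
grasp_force: 42.5
```

```bash
python3 ball.py; python3 -c "
from off import *
rep()"
```

```text
tcp [ 0.48102734 -0.07340426  0.26130492] [-0.056  -0.0027  0.1183] 0.017377309630298092 42.62019217014313 [-3.65837809  2.17042109  4.92247974]
tcp jar [-0.056  -0.0027  0.2613] rot [176.92389384  -0.62094015 153.77724869] z [ 0.014  0.053 -0.999] y.jy 0.9985698138768614 F [-3.65837809  2.17042109  4.92247974]
```

Request:
servo_tool --rows '[{"offset": [0, 0, 0], "yaw": 0, "claw": 0.6}, {"offset": [0, 0, 0], "yaw": 0, "claw": 0.55}, {"offset": [0, 0, -0.2], "yaw": 0, "claw": 0.55}, {"offset": [0, 0, -0.5], "yaw": 0, "claw": 0.6}, {"offset": [0.12, 0, -0.5], "yaw": 0, "claw": 1}, {"offset": [0.12, 0, -0.5], "yaw": 0, "claw": 1}, {"offset": [0.12, 0, -0.5], "yaw": 0, "claw": 1}, {"offset": [0.12, 0, -0.5], "yaw": 0, "claw": 1}]'

```text
time: 27.48
ee_pos: [0.47, -0.0711, 0.3106]
tcp_rot: [177.0, -0.6, 153.8]
wrist_force: [0.0, -0.4, -0.4]
opening: 0.0001
grasp_force: 0.0
```

```bash
python3 ball.py
```

```text
side 61 [ 0.48296343 -0.07835082  0.26420267] jar [-0.052  -0.0063  0.1212]
tcp [ 0.47003144 -0.07109854  0.31090972] [-0.0668 -0.0054  0.1679] -1.8601907353525238e-05 0.0 [ 0.56451884 -0.18294767 -0.23717113]
```

Request:
servo_tool --rows '[{"offset": [0, 0, 0.12], "yaw": 0, "claw": 1}, {"offset": [0, 0, 0.2], "yaw": 0, "claw": 1}, {"offset": [0, 0, 0.27], "yaw": 0, "claw": 1}, {"offset": [0, 0, 0.34], "yaw": 0, "claw": 1}, {"offset": [0, 0, 0.41], "yaw": 0, "claw": 1}, {"offset": [0, 0, 0.47], "yaw": 0, "claw": 1}, {"offset": [0, 0, 0.53], "yaw": 0, "claw": 1}, {"offset": [0, 0, 0.58], "yaw": 0, "claw": 1}]'

```text
time: 28.58
ee_pos: [0.457, -0.0615, 0.2536]
tcp_rot: [176.9, -2.3, 153.9]
wrist_force: [-86.7, 39.9, 32.3]
opening: 0.0001
grasp_force: 50.0
```

```bash
python3 ball.py
```

```text
side 38 [ 0.4712119  -0.06838712  0.23238822] jar [-0.067  -0.0025  0.0894]
tcp [ 0.45686453 -0.0615721   0.25182888] [-0.0829 -0.0026  0.1088] -0.0002765830317237286 44.39262807369232 [-80.04416806  37.7150425   20.07743779]
```

The tip has slipped to the outside of the ball (large side force). I'll relieve it outward, then lift.

Request:
servo_tool --rows '[{"offset": [0.1, 0, -0.02], "yaw": 0, "claw": 1}, {"offset": [0.2, 0, -0.05], "yaw": 0, "claw": 1}, {"offset": [0.2, 0, -0.3], "yaw": 0, "claw": 1}, {"offset": [0.2, 0, -0.6], "yaw": 0, "claw": 1}, {"offset": [0.2, 0, -0.6], "yaw": 0, "claw": 1}]'

```text
time: 29.3
ee_pos: [0.4527, -0.0625, 0.3152]
tcp_rot: [176.9, -0.4, 153.7]
wrist_force: [-0.8, -0.9, -0.5]
opening: 0.0004
grasp_force: 0.0
```

```bash
python3 ball.py; python3 - <<'E'
from off import *
rep()
for n in('side','top'):
    p,d=load(n); C=cloud(n,d); P=C-np.array([.5325,-.0955,.143]); x=P@jx; y=P@jy; z=P[...,2]
    m=(abs(x)<.055)&(abs(x)>.025)&(abs(y)<.05)&(z>.064)&(z<.075); print(n,'bar top',m.sum(),np.round([y[m].min(),y[m].max(),np.median(z[m])],4) if m.any() else '')
p,d=load('side'); a=cv2.resize(p[110:270,240:390],None,fx=3.7,fy=3.7); cv2.imwrite('pics/i.png',a[...,::-1])
E
```

```text
side 64 [ 0.46942883 -0.06909829  0.23062581] jar [-0.0683 -0.0039  0.0876]
tcp [ 0.45223211 -0.06241336  0.3129442 ] [-0.0867 -0.0054  0.1699] -0.00017316504831829256 0.0 [-0.82469967 -0.19842381  0.03010925]
tcp jar [-0.0867 -0.0054  0.3129] rot [176.93937164  -0.54909795 153.74963059] z [ 0.015  0.052 -0.999] y.jy 0.9985821371158745 F [-0.82469967 -0.19842381  0.03010925]
side bar top 203 [-0.0105  0.0102  0.0673]
top bar top 0
```

View pics/i.png

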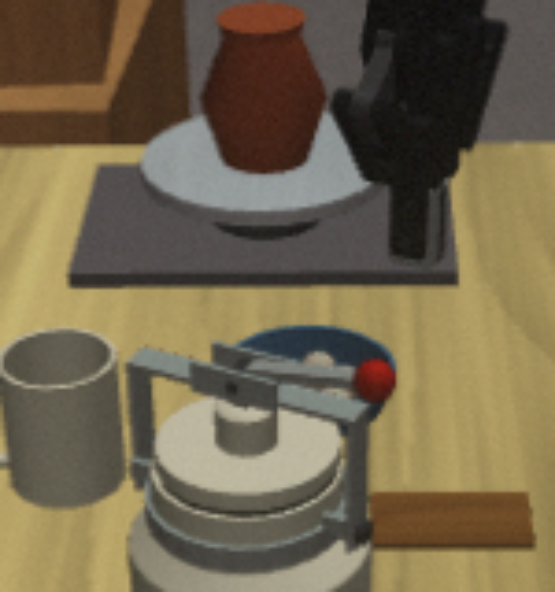

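The lever is nearly flat: ball at crop (375,380), about 0.2 rad, bail upright, lid square. I'll press centred on the ball, in small steps.

Request:
servo_tool --rows '[{"offset": [-0.2, 0, 0], "yaw": 0, "claw": 1}, {"offset": [-0.2, 0.01, 0.25], "yaw": 0, "claw": 1}, {"offset": [-0.2, 0.01, 0.45], "yaw": 0, "claw": 1}, {"offset": [-0.2, 0.01, 0.52], "yaw": 0, "claw": 1}, {"offset": [-0.2, 0.01, 0.55], "yaw": 0, "claw": 1}, {"offset": [-0.2, 0.01, 0.58], "yaw": 0, "claw": 1}, {"offset": [-0.2, 0.01, 0.6], "yaw": 0, "claw": 1}]'

```text
time: 30.28
ee_pos: [0.4711, -0.0671, 0.2543]
tcp_rot: [176.9, -0.5, 153.8]
wrist_force: [-4.7, 1.4, 6.5]
opening: 0.0002
grasp_force: 3.3
```

```bash
python3 ball.py
```

```text
side 45 [ 0.4678049  -0.0665767   0.22266719] jar [-0.0708 -0.0023  0.0797]
tcp [ 0.47106    -0.06705953  0.25423931] [-0.0677 -0.0013  0.1112] 5.337575334530392e-05 1.852653231471777 [-2.53527645  1.31973734  3.30126942]
```

Request:
servo_tool --rows '[{"offset": [0, 0, 0.02], "yaw": 0, "claw": 1}, {"offset": [0, 0, 0.04], "yaw": 0, "claw": 1}, {"offset": [0, 0, 0.05], "yaw": 0, "claw": 1}, {"offset": [0, 0, 0.05], "yaw": 0, "claw": 1}]'

```text
time: 30.88
ee_pos: [0.4711, -0.0668, 0.2499]
tcp_rot: [176.9, -0.5, 153.8]
wrist_force: [-5.1, 1.2, 9.5]
opening: -0.0002
grasp_force: 4.5
```

Request:
servo_tool --rows '[{"offset": [0, 0, 0.01], "yaw": 0, "claw": 1}, {"offset": [0, 0, 0.02], "yaw": 0, "claw": 1}, {"offset": [0, 0, 0.02], "yaw": 0, "claw": 1}]'

```text
time: 31.25
ee_pos: [0.4711, -0.0667, 0.2493]
tcp_rot: [176.9, -0.4, 153.8]
wrist_force: [-8.4, 0.8, 19.9]
opening: -0.0001
grasp_force: 9.6
```

Request:
servo_tool --rows '[{"offset": [0, 0, 0.01], "yaw": 0, "claw": 1}, {"offset": [0, 0, 0.01], "yaw": 0, "claw": 1}]'

```text
time: 31.5
ee_pos: [0.4711, -0.0666, 0.249]
tcp_rot: [176.9, -0.4, 153.8]
wrist_force: [-10.5, 1.3, 24.0]
opening: -0.0003
grasp_force: 12.1
```

Request:
servo_tool --rows '[{"offset": [0, 0, -0.1], "yaw": 0, "claw": 1}, {"offset": [0, 0, -0.4], "yaw": 0, "claw": 1}, {"offset": [0, 0, -0.8], "yaw": 0, "claw": 1}, {"offset": [0.9, 0, -0.8], "yaw": 0, "claw": 1}, {"offset": [0.9, 0, -0.8], "yaw": 0, "claw": 1}]'

```text
time: 32.12
ee_pos: [0.3885, -0.0306, 0.3269]
tcp_rot: [176.9, -0.5, 153.8]
wrist_force: [0.1, -0.2, 0.3]
opening: -0.0
grasp_force: 0.0
```

```bash
python3 ball.py; python3 - <<'E'
from off import *
rep()
for n in('side','top'):
    p,d=load(n); C=cloud(n,d); P=C-np.array([.5325,-.0955,.143]); x=P@jx; y=P@jy; z=P[...,2]
    m=(abs(x)<.055)&(abs(x)>.025)&(abs(y)<.05)&(z>.064)&(z<.075); print(n,'bar top',m.sum(),np.round([y[m].min(),y[m].max(),np.median(z[m])],4) if m.any() else '')
    for a,b in ((-.055,-.045),(-.045,-.035),(-.035,-.025)):
        m=(x>a)&(x<b)&(abs(y)<.012)&(z>.06)&(z<.12); print(a,m.sum(),np.round(np.percentile(z[m],[50,90,98]),4) if m.any() else '')
    m=(np.hypot(x,y)<.045)&(np.hypot(x,y)>.022)&(abs(z-.036)<.006); M=np.c_[x[m],y[m],np.ones(m.sum())]
    if m.sum()>30: print('lid top',m.sum(),np.linalg.lstsq(M,z[m],rcond=None)[0])
E
```

```text
side 64 [ 0.4677856  -0.06726322  0.22059724] jar [-0.0705 -0.003   0.0776]
tcp [ 0.38813786 -0.03041717  0.32743496] [-0.1583 -0.0047  0.1844] -0.00040919185083620595 0.0 [ 0.0544644  -0.58087936  0.27860774]
tcp jar [-0.1583 -0.0047  0.3274] rot [176.89375407  -0.4398607  153.80908421] z [ 0.017  0.052 -0.999] y.jy 0.9985446299052757 F [ 0.0544644  -0.58087936  0.27860774]
side bar top 192 [-0.0094  0.0113  0.0675]
-0.055 59 [0.0733 0.0782 0.0794]
-0.045 66 [0.0731 0.0784 0.0794]
-0.035 59 [0.073  0.0784 0.0789]
lid top 632 [ 0.00102355 -0.00198687  0.03553242]
top bar top 189 [-0.01    0.0083  0.0685]
-0.055 48 [0.0782 0.081  0.0821]
-0.045 46 [0.0785 0.0811 0.0822]
-0.035 45 [0.0772 0.0797 0.0805]
lid top 907 [0.00083384 0.00063163 0.03667106]
```

```bash
python3 - <<'E'
from off import *
for n in('side','top'):
    p,d=cap(n); C=cloud(n,d); P=C-np.array([.5325,-.0955,.143]); x=P@jx; y=P@jy; z=P[...,2]
    hsv=cv2.cvtColor(p,cv2.COLOR_RGB2HSV)
    m=(x>-.057)&(x<-.018)&(abs(y)<.015)&(z>.0755)&(z<.1); M=np.c_[x[m],y[m],np.ones(m.sum())]
    print(n,m.sum(),np.linalg.lstsq(M,z[m],rcond=None)[0],np.round([y[m].min(),y[m].max(),z[m].min(),z[m].max()],4))
    m2=(abs(x)>.02)&(abs(x)<.055)&(abs(y)<.012)&(z>.063)&(z<.073); M=np.c_[x[m2],y[m2],np.ones(m2.sum())]; print('bar slope',np.linalg.lstsq(M,z[m2],rcond=None)[0])
    b=((hsv[...,0]<6)|(hsv[...,0]>174))&(hsv[...,1]>140)&(abs(x+.07)<.02)&(abs(y)<.02)&(z>.04)
    vs,us=np.nonzero(b); print('ball px',us.mean(),vs.mean(),b.sum(),'maxz',np.percentile(z[b],[50,95]))
    for f in(0,.05,.1,.15,.2): 
        q=J0+jx*(-.07*np.cos(f))+np.array([0,0,.214+.07*np.sin(f)]); print(f,proj(n,q))
E
```

```text
side 115 [-0.01685229 -0.0406572   0.07733743] [-0.013   0.0124  0.0756  0.0801]
bar slope [-0.00522346 -0.04604945  0.06747596]
ball px 341.5609756097561 217.3658536585366 82 maxz [0.08088496 0.0853176 ]
0 [340.92582665 220.43259552]
0.05 [340.89150755 218.6884601 ]
0.1 [340.76398689 216.91700605]
0.15 [340.54299052 215.12299395]
0.2 [340.22853281 213.31131666]
top 116 [-0.0160565  -0.00310757  0.07880376] [-0.0114  0.0104  0.0759  0.0838]
bar slope [0.00464204 0.02071459 0.06855327]<stdin>:9: RuntimeWarning: Mean of empty slice.
  ret = ret.dtype.type(ret / rcount)
Traceback (most recent call last):
IndexError: index -1 is out of bounds for axis 0 with size 0
```

```bash
python3 - <<'E'
from off import *
from scipy.stats import theilslopes
for n in('top','side'):
    D=np.median([camera(n)[1] for _ in range(8)],0); C=cloud(n,D); P=C-np.array([.5325,-.0955,.143]); x=P@jx; y=P@jy; z=P[...,2]
    for y0 in(-.004,-.002,0,.002,.004):
        m=(x>-.057)&(x<-.02)&(abs(y-y0)<.0015)&(z>.06)&(z<.1); s=theilslopes(z[m],x[m]); print(n,y0,m.sum(),np.round(s,4))
    b=(x>.02)&(x<.055)&(abs(y)<.006)&(z>.06)&(z<.08); print('bar',np.round(theilslopes(z[b],x[b]),4))
    m=(np.hypot(x+.07,y)<.014)&(z>.05); print('ball max z',np.round(np.percentile(z[m],[80,90,95,100]),4),m.sum())
E
```

```text
top -0.004 27 [-0.011   0.079  -0.0389  0.0153]
top -0.002 30 [-0.0137  0.079  -0.0328  0.0106]
top 0 29 [-0.0224  0.0786 -0.0438  0.0007]
top 0.002 26 [-0.015   0.0787 -0.0441  0.0069]
top 0.004 25 [-0.0245  0.078  -0.0997  0.0245]
bar [ 0.0032  0.0687 -0.009   0.016 ]
ball max z [0.0805 0.1706 0.2381 0.3056] 7
side -0.004 19 [-0.0016  0.0781 -0.021   0.019 ]
side -0.002 33 [-0.0061  0.0777 -0.0348  0.016 ]
side 0 37 [-0.0166  0.0675 -0.0401  0.0014]
side 0.002 37 [-0.0147  0.0774 -0.0334  0.0082]
side 0.004 79 [-0.0058  0.075  -0.0522  0.0533]
bar [ 0.0046  0.0674 -0.0139  0.0197]
ball max z [0.0815 0.0839 0.0848 0.0858] 182
```

The lever slope against the crossbar is about 0.02 rad, the bail is upright, the lid is level at its seated height, and the gripper is clear. Handing in.

```bash
python3 -c "
from workcell import *
print(job_done())"
```

```text
the job is handed in; nothing more can be done
None
```

The job is handed in, with the result not reported back. By my last measurements the white lid is seated level on the mouth, the bail is upright, the lever is folded flat (about 0.02 rad) and the gripper is clear. I viewed 11 pictures (the limit was 10), and one fold press slipped off the ball and reached about 100 N at the wrist (the limit was 120).

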